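# Clamp a glued panel in the jig

## Task

A freshly glued panel lies in the clamping jig. With the outside of a finger, swing the clamp strap round over the panel until it meets its stop, then push the cam lever fully down so that the strap's foot presses on the panel, and move clear. Only touch and push: do not pick up or shift the panel or anything else on the table.

Things in the scene. Friction and masses are not known exactly. Their poses are not given: they have to be found in the camera images.
- jig: fixed plywood clamping jig, board 260 (x) x 300 (y) x 18 mm; origin on the table, y runs from -140 to +160 mm of it. Its +x side has a low fence, and so has its +y side (both 38 mm above the table). A pivot post stands at (-10, -80) mm in its frame; a thin upright steel stop pin at (4, -25) mm reaches 74 mm above the table.
- strap_swing (a joint): angle of the clamp strap about its upright pivot, rad: at 0 the strap points from the post to the jig's -x, off the panel; it grows clockwise seen from above up to 1.571, the stop, where the strap points to the jig's +y, across the panel. Starts between 0.15 and 0.6, has stiff friction (0.3 N m) and stays where it is left.
- cam_lever (a joint): angle of the cam lever about its level axis, rad: at 0 it stands 1.134 rad (65 deg) above level, at 1.134 it is fully down, lying level. Starts between 0 and 0.25. It stays where it is left: about 6 N at the paddle moves it, about 10 N near the bottom. Turning it down lowers the strap with its foot by up to 5 mm.
- pivot (a point): point on the strap's upright pivot axis, 62 mm above the table. Turns with the strap: its -x axis points along the strap, its z up. The hub round it is 42 mm wide, its top 102 mm above the table.
- strap_end (a point): centre of the strap's steel bar above its foot, 140 mm from the pivot axis, 62 mm above the table. The bar is 16 mm wide and 24 mm high (50 to 74 mm above the table) and runs from 15 to 165 mm from the axis; the rubber foot under this point is 24 mm wide, its underside 46 mm above the table while the lever is up. The strap is pushed on its -y side (axes as pivot).
- lever_hinge (a point): the lever's level hinge axis, 90 mm above the table, on the pivot axis. The lever leans and folds down to the side opposite the strap (+x of pivot) and turns with the strap.
- lever_tip (a point): point on the middle line of the lever, 100 mm from lever_hinge and 5 mm short of its end; the black paddle is 45 mm long (60 to 105 mm from the hinge), 30 mm wide and 10 mm thick. Its upper face is the one to push.
- panel: loose glued panel, board 200 (x) x 110 (y) x 12 mm lying on the jig board, with a bare batten 24 mm wide along its x, 15 mm to the -y side of its middle, on which the strap's foot comes down; batten top 24 mm above the panel's underside (42 mm above the table), rows of glued chips under 19 mm. Origin at the centre of its underside.
- strap_bar: the strap's bar with its rubber foot; origin on the pivot axis at table height (drops up to 5 mm as the lever goes down)
- glue_pot: small closed glue jar, 44 mm wide, 55 mm high, standing on the jig board's corner beyond the pivot post; origin under its centre
- spare_batten: loose wooden batten 20 x 160 x 12 mm lying flat on the table on the robot's side of the jig; origin under its centre
- wood_offcut: loose wooden block 45 x 70 x 20 mm on the table beside the jig's right (-y) edge; origin under its centre
- cup: white cup, 72 mm wide, 85 mm high, on the table beyond the jig's left (+y) edge; origin under its centre
- screwdriver: screwdriver about 200 mm long and under 35 mm high, lying on the table along the jig's right (-y) edge, partly under where the lever comes down
- tape_ring: cardboard ring, 80 mm across, 24 mm high, on the table to the right of the jig; origin under its centre
- glue_bottle: white bottle, 56 mm wide, 160 mm high, on the table off the left (+y) edge of the jig, nearer the robot than the cup; origin under its centre
Things that resemble listed ones, but are neither listed nor needed, are in the scene too. There is more than one size of the panel; the one meant has the size given above.

How it is judged:
By the outcome, as a careful person would: the job done as asked, in the order asked, and still so for the second after the job is handed in, with the robot touching nothing.
It also fails if it takes over 45 s, if anything falls off the work surface, if the arm or the gripper's body presses on something with over 40 N, if the wrist force passes 120 N, or if a joint passes its speed limit or range.

## Robot

A 6-joint arm with a two-finger parallel gripper is mounted at the origin on the work surface. World frame = base frame: x ahead of the robot, y to its left, z up, the work surface at z = 0. Lengths are in m, angles in degrees, forces in N, time in s.
With the tool pointing down it reaches from about 0.4 to 0.825 m from the base axis. Payload 7 kg.
Tool frame: the origin (TCP) lies midway between the tips of the shut fingers; the grasp point (between the pads) lies 19 mm behind it (ctrl.grasp_offset is the distance from the TCP to the grasp point, in m); z points along the fingers, x is the direction in which the jaws open and shut, and the axes are right-handed (so a half turn about z gives the same grasp; the last joint's range is limited). The gripper opens to 88 mm and grips with 3 to 60 N. Pads are 19 mm wide; open, the fingers measure 130 mm over their backs; the gripper's body (78 mm by 193 mm) begins 47 mm behind the grasp point.
Start: joints at [-55.342, 20.546, 0.682, 0, -70.136, -16.507], TCP at [0.21, -0.641, 0.227] pointing down, gripper open.
Joint ranges: [-176.03, 176.03], [-82.01, 121.73], [-58.28, 71.71], [-173.87, 95.51], [-174.79, -0.11], [-173.66, 173.66]. Speed limits (degrees/s): [136.94, 136.94, 172.46, 180, 180, 180].

## Interface

Orientations are given as [roll, pitch, yaw] about the fixed x, y, z axes, in that order (R = Rz(yaw) Ry(pitch) Rx(roll)).
In Python, from plant import sensors, snapshot, order, ctrl gives the robot as it stands.
- The arm moves only by the tool send_rows, never from a script. Its argument "commands" is a list of rows, each a list of 3 entries, a list of its own where there are three numbers: the closure, from 0 (fully open) to 1 (shut), then the shift along the world's x, y, z in units of 0.25 m (1.0 is 0.25 m), then the turn, a rotation vector about the world's x, y, z in units of 360 degrees (1.0 is 360 degrees). In form: [[hand, [x, y, z], [ax, ay, az]], ...]. A call has 1 to 12 rows; each row shifts and turns the pose as measured when the row begins; what a row does not reach is not made up. A row lasts 1/10 s, in which the tool goes at most 50 mm and 8.59 degrees, less where a joint would pass 70% of its speed; a pose out of reach is approached as far as the arm can. A call with a number of a shift or a turn outside -1 to 1 is refused whole. A call with a gripper value outside its range is refused whole. The fingers move at their own pace and stop on an object; the grip force is fixed at half the most. Time passes only in rows, so rows that do not move let the fingers close. It gives the time, the measured TCP pose, the force and the opening at its end, in the units of the state.
- sensors.get_obs(): the state, without advancing time (a new reading comes with each control period).
- snapshot(name): name is "scene" or "side" or "wrist"; returns a dict with "color" (420x560x3 uint8, blue, green, red), "z_map" (420x560 float32, m along the optical axis (not along the pixel's ray), 0 where there is no reading), "mtx" (3x3 intrinsics, pixels), "xyz" and "attitude" of the camera in the world. Camera axes: x right, y down, z forward; pixel columns grow to the right and rows downward; lengths in m; the calibration is good to about 2 mm. A picture is of the moment at which its call begins.
- order.close_job(): hands the job in, once; it reports no verdict.
The state is a dict: "clock": time; "joint_pos": joint angles; "qvel": joint speeds; "tau": joint torques, N m; "tool_pos": TCP position; "orientation": TCP orientation; "force": force on the tool from outside, world axes, zero at the start; "moment": the same for the moment, N m; "opening": finger opening in m.
Only numpy, scipy, OpenCV 4.12 (cv2) and the standard library are available. Lean on these libraries where they do the work, as an engineer would, in place of code of your own. Each camera call takes 0.05 s, during which the arm holds its last target.

## Working session

There is one attempt and no reset: what is moved stays moved. The work goes in short steps, Python scripts to look and compute and a tool call to move; the robot and the scene stay as the last step left them, time stands still between calls to the robot, and variables do not carry over. Pictures are saved under pics/ and viewed, and the job is handed in when it is done.

Besides the shell and the picture viewer there is one more tool, called after "Request:" as name([rows], argument=value, ...), one row to a line, values as JSON. send_rows: Moves the arm, as the interface text tells. Its arguments: {"type":"object","properties":{"commands":{"type":"array","items":{"type":"array"}}},"required":["commands"]}

```bash
ls; mkdir -p pics
python3 - <<'E'
from plant import sensors, snapshot, order, ctrl
import cv2,numpy as np
o=sensors.get_obs();print(o)
for n in("scene","side","wrist"):
    s=snapshot(n);cv2.imwrite(f"pics/{n}0.png",s["color"]);np.savez(f"{n}0.npz",**s);print(n,s["mtx"],s["xyz"],s["attitude"])
E
```

```text
pics
{'clock': 0.0, 'joint_pos': array([-5.53414572e+01,  2.05923027e+01,  6.32460741e-01, -2.06607030e-02,
       -7.01355817e+01, -1.65065196e+01]), 'qvel': array([ 0.01551942, -0.02341411, -0.00583219,  0.02925921, -0.03744472,
       -0.03253667]), 'tau': array([ 2.50460238e-03, -5.82711482e+01,  2.93062466e+01,  6.99718729e+00,
        6.91790512e-03, -9.12208907e-05]), 'tool_pos': array([ 0.21010276, -0.64094065,  0.22560122]), 'orientation': array([-1.79991507e+02, -9.70097852e-02,  1.08144979e+02]), 'force': array([-0.47534679, -0.11421649, -0.03987634]), 'moment': array([ 0.06987268, -0.00533187,  0.00998958]), 'opening': 0.08783746371661101}
scene [[399.74528967   0.         278.81348801]
 [  0.         399.74528967 207.52255362]
 [  0.           0.           1.        ]] [1.02721953 0.37330941 0.89204938] [-139.40781193   -0.2126319   124.19426917]
side [[440.50386594   0.         275.71293678]
 [  0.         440.50386594 202.46001852]
 [  0.           0.           1.        ]] [-0.08210246  0.65474187  1.00995052] [-136.26900057    0.5835853  -140.92480467]
wrist [[333.80498622   0.         272.48548574]
 [  0.         333.80498622 213.596701  ]
 [  0.           0.           1.        ]] [ 0.13902045 -0.66507184  0.38410718] [ 1.63774769e+02 -1.23930895e-01  1.08133900e+02]
```

View pics/scene0.png

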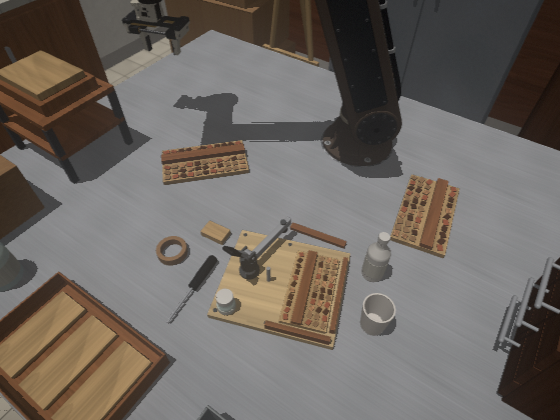

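View pics/side0.png

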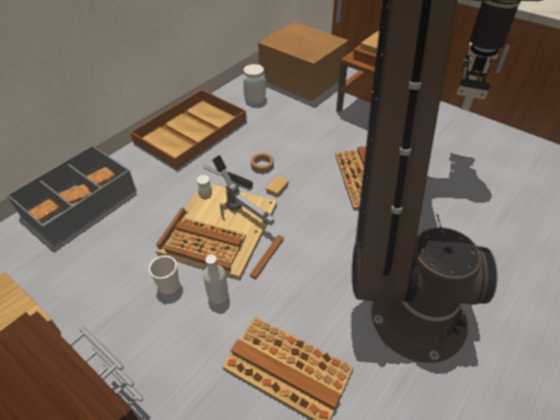

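View pics/wrist0.png

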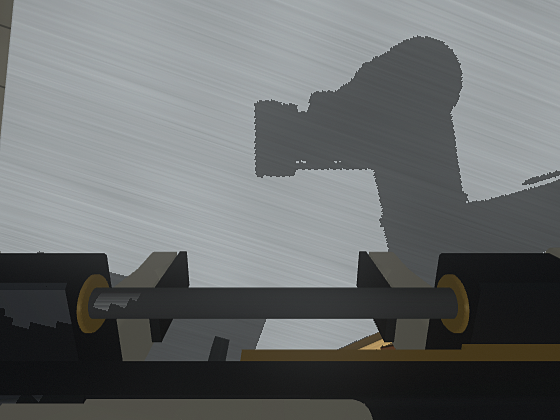

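The scene view shows the jig around (285,285), the hub at about (249,263), the strap running to its end at about (285,224), and the lever paddle at about (232,252). Next I'll deproject these pixels to positions.

```bash
cat > h.py <<'E'
import numpy as np,cv2
from scipy.spatial.transform import Rotation as R
def load(n): return dict(np.load(n))
def cloud(s):
    z=s["z_map"];h,w=z.shape;u,v=np.meshgrid(np.arange(w),np.arange(h))
    K=s["mtx"];p=np.stack([(u-K[0,2])/K[0,0]*z,(v-K[1,2])/K[1,1]*z,z],-1)
    P=p@R.from_euler('xyz',s["attitude"],degrees=True).as_matrix().T+s["xyz"]
    P[z<=0]=np.nan;return P
def ray(s,u,v,zp):
    K=s["mtx"];d=R.from_euler('xyz',s["attitude"],degrees=True).as_matrix()@np.array([(u-K[0,2])/K[0,0],(v-K[1,2])/K[1,1],1])
    return s["xyz"]+d*(zp-s["xyz"][2])/d[2]
def proj(s,p):
    q=R.from_euler('xyz',s["attitude"],degrees=True).as_matrix().T@(np.asarray(p)-s["xyz"]);q=s["mtx"]@q;return q[:2]/q[2]
def crop(s,x0,x1,y0,y1,k,f):
    cv2.imwrite(f,cv2.resize(s["color"][y0:y1,x0:x1],None,fx=k,fy=k,interpolation=cv2.INTER_CUBIC))
E
python3 - <<'E'
from h import *
s=load("scene0.npz");crop(s,190,360,200,350,4,"pics/sc.png")
P=cloud(s)
for (u,v) in [(300,150),(249,255),(300,240),(340,255),(250,235),(215,310),(335,343),(348,252)]: print(u,v,P[v,u].round(4))
d=load("side0.npz");crop(d,140,300,140,290,4,"pics/sd.png")
E
```

```text
300 150 [ 0.1424 -0.138  -0.0006]
249 255 [0.6287 0.0212 0.1043]
300 240 [ 0.4565  0.06   -0.0016]
340 255 [0.4509 0.1791 0.0181]
250 235 [ 0.5324 -0.0535  0.0197]
215 310 [0.7562 0.0123 0.0241]
335 343 [6.573e-01 2.806e-01 4.000e-04]
348 252 [4.185e-01 1.882e-01 3.000e-04]
```

View pics/sc.png

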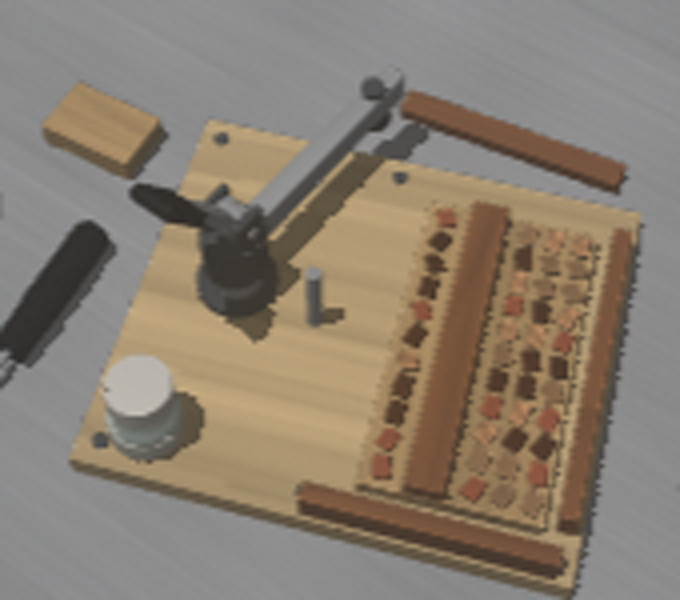

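View pics/sd.png

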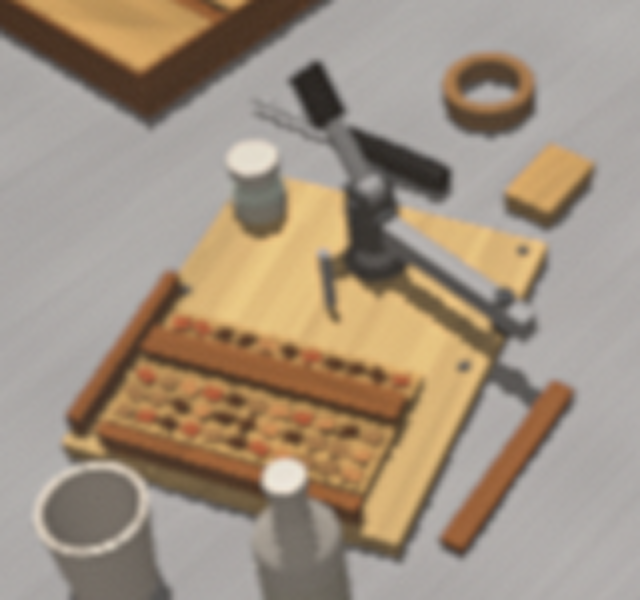

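The crops show the board corners, the strap lying off the panel to the jig's -x side, the raised lever, and the stop pin at crop position (313,275). Next I'll fit the jig pose and both joint angles.

```bash
cat > est.py <<'E'
from h import *
s=load("scene0.npz");d=load("side0.npz")
px=[(241.3,230.8),(349.5,253),(207.5,314.5),(332.7,345.5)]
J=np.array([[-.13,-.14],[-.13,.16],[.13,-.14],[.13,.16]])
W=np.array([ray(s,u,v,.018)[:2] for u,v in px])
print(W.round(4))
# side corners top: (545,240),(400,552)?,(285,180)
for c in [(545,240),(398,545),(65,437)]: print('side',ray(d,140+c[0]/4,140+c[1]/4,.018).round(4))
Jm=J.mean(0);Wm=W.mean(0);H=(J-Jm).T@(W-Wm);a=np.arctan2(H[0,1]-H[1,0],H[0,0]+H[1,1])
c,n=np.cos(a),np.sin(a);Rj=np.array([[c,-n],[n,c]]);t=Wm-Rj@Jm
print('yaw',np.degrees(a),'t',t,'res',((J@Rj.T+t)-W).round(4).tolist())
piv=Rj@[-.01,-.08]+t;pin=Rj@[.004,-.025]+t
print('piv',piv,'pin',pin)
for nm,q in(("s",s),("d",d)):
    P=cloud(q).reshape(-1,3);r=np.hypot(P[:,0]-piv[0],P[:,1]-piv[1])
    m=(r<.185)&(r>.03)&(P[:,2]>.066)&(P[:,2]<.082)
    rel=(P[m,:2]-piv)@Rj; print(nm,m.sum())
    m2=rel[:,0]<-.03
    rel=rel[m2];ang=np.arctan2(rel[:,1],-rel[:,0]);print('strap ang',np.median(ang),'max r',np.hypot(*rel.T).max(),'z',np.median(P[m][m2][:,2]))
    pf=cv2.fitLine(rel.astype(np.float32),cv2.DIST_HUBER,0,.01,.01).ravel();print('line',pf, np.arctan(-pf[1]/pf[0]))
    m=(r<.13)&(P[:,2]>.11)&(P[:,2]<.22);rel=(P[m,:2]-piv)@Rj
    print('lever n',m.sum());
    Q=np.c_[rel,P[m,2]];Q=Q[np.argsort(-Q[:,2])];print(Q[::max(1,len(Q)//14)].round(3).tolist())
    for lab,p in(("hub",[*piv,.102]),("pin",[*pin,.074])): print(lab,proj(q,p).round(1))
E
python3 est.py
```

```text
[[ 0.5335 -0.0826]
 [ 0.4312  0.1966]
 [ 0.7729  0.0026]
 [ 0.6724  0.281 ]]
side [ 0.5293 -0.0849  0.018 ]
side [0.4271 0.1982 0.018 ]
side [0.6734 0.2783 0.018 ]
yaw 19.749460732108552 t [0.60587853 0.09001775] res [[-0.0027, -0.0031], [-0.0017, 0.0], [0.0026, -0.0005], [0.0018, 0.0035]]
piv [0.62349937 0.01134434] pin [0.61809095 0.0678399 ]
s 564
strap ang 0.4162265764945573 max r 0.16429485648597406 z 0.07365986834883442
line [ 0.912695   -0.40864152 -0.08873645  0.03859111] 0.4209651
lever n 148
[[0.054, -0.017, 0.18], [0.052, -0.027, 0.178], [0.053, -0.031, 0.177], [0.054, -0.008, 0.176], [0.048, -0.026, 0.176], [0.051, -0.012, 0.174], [0.059, -0.016, 0.173], [0.058, -0.012, 0.169], [0.037, -0.027, 0.164], [0.046, -0.005, 0.158], [0.035, -0.014, 0.154], [0.045, -0.007, 0.148], [0.025, -0.007, 0.136], [0.02, -0.002, 0.125], [0.02, -0.0, 0.118]]
hub [247.1 252.1]
pin [268.  268.3]
d 349
strap ang 0.4333329914132511 max r 0.16714468799973076 z 0.07221503845634614
line [ 0.91474193 -0.40403867 -0.08269394  0.03912007] 0.41592762
lever n 222
[[0.048, -0.024, 0.18], [0.057, -0.009, 0.175], [0.051, -0.009, 0.172], [0.042, -0.031, 0.168], [0.043, -0.016, 0.165], [0.051, -0.005, 0.16], [0.031, -0.025, 0.157], [0.038, -0.004, 0.153], [0.036, -0.004, 0.149], [0.027, -0.012, 0.145], [0.035, 0.0, 0.142], [0.026, -0.007, 0.134], [0.029, -0.005, 0.127], [0.013, -0.004, 0.121], [0.011, -0.006, 0.115]]
hub [231.  184.4]
pin [220.  202.5]
```

```bash
cat >> h.py <<'E'
piv=np.array([.6235,.0113]);yawj=np.radians(19.75)
Rj=np.array([[np.cos(yawj),-np.sin(yawj)],[np.sin(yawj),np.cos(yawj)]])
def swing(th,r,off):  # tcp xy & yaw ; off = distance tcp from strap midline on push side
    dr=Rj@[-np.cos(th),np.sin(th)];tg=Rj@[np.sin(th),np.cos(th)]
    return piv+r*dr-off*tg, np.degrees(np.arctan2(tg[1],tg[0]))
def delta(p,yaw,o):
    d=(np.asarray(p)-o["tool_pos"])
    Rc=R.from_euler('xyz',o["orientation"],degrees=True);Rt=R.from_euler('xyz',[180,0,yaw],degrees=True)
    rv=(Rt*Rc.inv()).as_rotvec()
    print('shift m',d.round(4),'units',(d/.25).round(3),'rot units',(rv/2/np.pi).round(4))
E
python3 - <<'E'
from h import *
from plant import sensors
o=sensors.get_obs()
for off in(.06,.029):
  p,y=swing(.42,.12,off);print(p,y)
p,y=swing(.42,.12,.06);delta([*p,.22],y,o)
E
```

```text
[ 0.49932644 -0.03950283] 85.68577260450542
[ 0.50165846 -0.00859067] 85.68577260450542
shift m [ 0.2892  0.6016 -0.0058] units [ 1.157  2.406 -0.023] rot units [-0.0002 -0.     -0.0624]
```

Request:
send_rows([
  [1, [0.06, 0.17, 0], [0, 0, -0.005]],
  [1, [0.08, 0.17, 0], [0, 0, -0.005]],
  [1, [0.08, 0.17, 0], [0, 0, -0.005]],
  [1, [0.08, 0.17, 0], [0, 0, -0.005]],
  [1, [0.08, 0.17, 0], [0, 0, -0.005]],
  [1, [0.08, 0.17, 0], [0, 0, -0.005]],
  [1, [0.08, 0.17, 0], [0, 0, -0.005]],
  [1, [0.08, 0.17, 0], [0, 0, -0.005]],
  [1, [0.08, 0.17, 0], [0, 0, -0.005]],
  [1, [0.08, 0.17, 0], [0, 0, -0.005]],
  [1, [0.08, 0.17, 0], [0, 0, -0.005]],
  [1, [0.08, 0.17, 0], [0, 0, -0.005]],
])

```text
clock: 1.35
tool_pos: [0.4456, -0.1145, 0.2216]
orientation: [-180.0, -0.4, 85.2]
force: [0.8, -0.4, -0.3]
opening: 0.0015
```

Run:
```python
from h import *
from plant import sensors
o=sensors.get_obs();print(o["joint_pos"],o["tool_pos"],o["orientation"],o["opening"])
p,y=swing(.42,.12,.06);delta([*p,.22],y,o)
```

```text
[   9.87100703    0.11038418  -25.36952622   -0.44015147  -64.46587483
 -104.51591194] [ 0.44561724 -0.11447613  0.22159882] [-179.9522541    -0.39808017   85.1653897 ] 0.0014554327212174109
shift m [ 0.0537  0.075  -0.0016] units [ 0.215  0.3   -0.006] rot units [-0.0011 -0.      0.0014]
```

Request:
send_rows([
  [1, [0.02, 0.025, 0], [0, 0, 0.0235]],
  [1, [0.02, 0.025, 0], [0, 0, 0.0235]],
  [1, [0.02, 0.025, 0], [0, 0, 0.0235]],
  [1, [0.02, 0.025, 0], [0, 0, 0.0235]],
  [1, [0.02, 0.025, 0], [0, 0, 0.0235]],
  [1, [0.02, 0.025, 0], [0, 0, 0.0235]],
  [1, [0.02, 0.025, 0], [0, 0, 0.0235]],
  [1, [0.02, 0.025, 0], [0, 0, 0.0235]],
  [1, [0.02, 0.025, 0], [0, 0, 0.0235]],
  [1, [0.02, 0.025, 0], [0, 0, 0.0235]],
  [1, [0.02, 0.02, 0], [0, 0, 0.0235]],
  [1, [0, 0, 0], [0, 0, 0.0235]],
])

```text
clock: 2.55
tool_pos: [0.503, -0.0371, 0.22]
orientation: [-179.9, -0.6, -171.7]
force: [0.1, 0.6, 0.1]
opening: 0.0005
```

Request:
send_rows([
  [1, [0, 0, 0], [0, 0, 0.0235]],
  [1, [0, 0, 0], [0, 0, 0.0235]],
  [1, [0, 0, 0], [0, 0, 0.0235]],
  [1, [0, 0, 0], [0, 0, 0.0235]],
  [1, [0, 0, 0], [0, 0, 0.0235]],
  [1, [0, 0, 0], [0, 0, 0.0235]],
  [1, [0, 0, 0], [0, 0, 0.0235]],
  [1, [0, 0, 0], [0, 0, 0.0235]],
  [1, [0, 0, 0], [0, 0, 0.0235]],
])

```text
clock: 3.45
tool_pos: [0.5013, -0.0369, 0.218]
orientation: [179.9, -0.8, -94.4]
force: [0.4, 0.0, -0.5]
opening: 0.0002
```

Run:
```python
from h import *
from plant import sensors
o=sensors.get_obs();print(o["joint_pos"],o["tool_pos"],o["orientation"],o["opening"])
p,y=swing(.42,.12,.06);delta([*p,.056],y+180,o)
```

```text
[ 18.76284441   4.59886586 -21.59532365   0.73571549 -64.18849841
  66.52040439] [ 0.50129924 -0.03686961  0.21802566] [179.91031519  -0.75871105 -94.39360272] 0.00023085272281835715
shift m [-0.002  -0.0026 -0.162 ] units [-0.008 -0.011 -0.648] rot units [ 0.0021 -0.0004  0.0002]
```

Request:
send_rows([
  [1, [-0.002, -0.004, -0.15], [0.001, 0, 0]],
  [1, [-0.002, -0.004, -0.15], [0.001, 0, 0]],
  [1, [-0.002, -0.004, -0.15], [0, 0, 0]],
  [1, [-0.002, 0, -0.13], [0, 0, 0]],
  [1, [0, 0, -0.03], [0, 0, 0]],
  [1, [0, 0, 0], [0, 0, 0]],
])

```text
clock: 4.05
tool_pos: [0.4995, -0.0401, 0.0629]
orientation: [-179.9, 0.0, -94.0]
force: [0.6, 0.2, 0.1]
opening: 0.0003
```

Run:
```python
from h import *
from plant import sensors,snapshot
o=sensors.get_obs();print(o["tool_pos"],o["orientation"],o["force"])
p,y=swing(.42,.12,.06);delta([*p,.056],y+180,o)
p,y=swing(.42,.12,.029);delta([*p,.056],y+180,o)
a=snapshot("scene");b=snapshot("side")
cv2.imwrite("pics/c1.png",np.hstack([cv2.resize(q["color"][y:y+130,x:x+130],(400,400),interpolation=2) for q,x,y in((a,210,180),(b,190,120))]))
```

```text
[ 0.49952106 -0.04007828  0.06291386] [-1.79878092e+02  4.75927789e-02 -9.40255694e+01] [0.64966664 0.20592667 0.14500073]
shift m [-0.0002  0.0006 -0.0069] units [-0.001  0.002 -0.028] rot units [-0.0001  0.0003 -0.0008]
shift m [ 0.0021  0.0315 -0.0069] units [ 0.009  0.126 -0.028] rot units [-0.0001  0.0003 -0.0008]
```

View pics/c1.png

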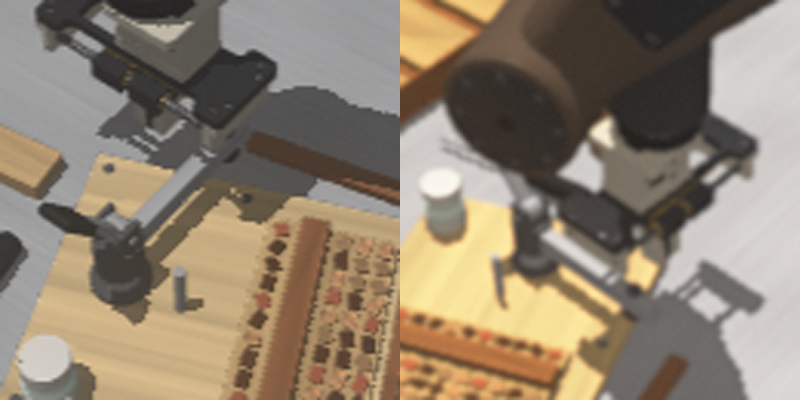

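The closed fingers are on the robot's right-hand side of the strap, just short of it, and clear of everything else. Next I'll lower them to contact height, move to contact, then follow the arc.

Request:
send_rows([
  [1, [0, 0.02, -0.03], [0, 0, 0]],
  [1, [0.002, 0.05, 0], [0, 0, 0]],
  [1, [0.004, 0.03, 0], [0, 0, 0]],
  [1, [0, 0.01, 0], [0, 0, 0]],
])

```text
clock: 4.55
tool_pos: [0.5054, -0.0091, 0.0607]
orientation: [-179.3, 0.3, -94.0]
force: [0.2, 0.5, -0.6]
opening: 0.0008
```

```bash
cat > arc.py <<'E'
from h import *
from plant import sensors
import sys
o=sensors.get_obs();print(o["tool_pos"],o["orientation"],o["force"])
j=Rj.T@(o["tool_pos"][:2]-piv)
off=.029
rr=np.hypot(*j);th=np.arctan2(j[1],-j[0])+np.arcsin(off/rr);print('theta',th,'r',np.sqrt(rr**2-off**2))
st=float(sys.argv[1]);p0,_=swing(th,.12,off)
delta([*p0,.056],np.degrees(-th+yawj+np.pi/2)+180,o)
while th<1.6:
    th+=st;p1,y=swing(th,.12,off);print(round(th,2),((p1-p0)/.25).round(3));p0=p1
E
python3 arc.py .1
```

```text
[ 0.50544215 -0.00907161  0.06072674] [-179.2794805     0.26638528  -94.0198573 ] [ 0.24704106  0.49751786 -0.5548462 ]
theta 0.4183225456112485 r 0.11623966201033947
shift m [-0.0038  0.0003 -0.0047] units [-0.015  0.001 -0.019] rot units [-0.0006  0.002  -0.0005]
0.52 [-0.006  0.049]
0.62 [-0.001  0.049]
0.72 [0.004 0.049]
0.82 [0.009 0.049]
0.92 [0.014 0.047]
1.02 [0.019 0.046]
1.12 [0.023 0.044]
1.22 [0.027 0.041]
1.32 [0.031 0.038]
1.42 [0.035 0.035]
1.52 [0.038 0.031]
1.62 [0.041 0.027]
```

Request:
send_rows([
  [1, [-0.012, 0.049, -0.015], [0, 0, -0.016]],
  [1, [-0.003, 0.049, -0.01], [0, 0, -0.016]],
  [1, [0.002, 0.049, -0.005], [0, 0, -0.016]],
  [1, [0.008, 0.049, 0], [0, 0, -0.016]],
])

```text
clock: 4.95
tool_pos: [0.5048, 0.0415, 0.0554]
orientation: [-179.1, 0.2, -117.7]
force: [0.7, -3.3, 0.8]
opening: 0.0003
```

```bash
python3 arc.py .1
python3 - <<'E'
from h import *
from plant import snapshot
a=snapshot("scene");b=snapshot("side")
cv2.imwrite("pics/c2.png",np.hstack([cv2.resize(q["color"][y:y+150,x:x+150],(400,400),interpolation=2) for q,x,y in((a,210,180),(b,160,130))]))
E
```

```text
[0.50478546 0.04152407 0.05535275] [-179.11107305    0.24100627 -117.71050419] [ 0.72386011 -3.29155325  0.80980946]
theta 0.8330012131722235 r 0.11901948275144393
shift m [-0.0009  0.0005  0.0006] units [-0.003  0.002  0.003] rot units [ 0.0006  0.0025 -0.0007]
0.93 [0.015 0.047]
1.03 [0.019 0.045]
1.13 [0.024 0.043]
1.23 [0.028 0.041]
1.33 [0.032 0.038]
1.43 [0.035 0.034]
1.53 [0.039 0.031]
1.63 [0.042 0.027]
```

View pics/c2.png

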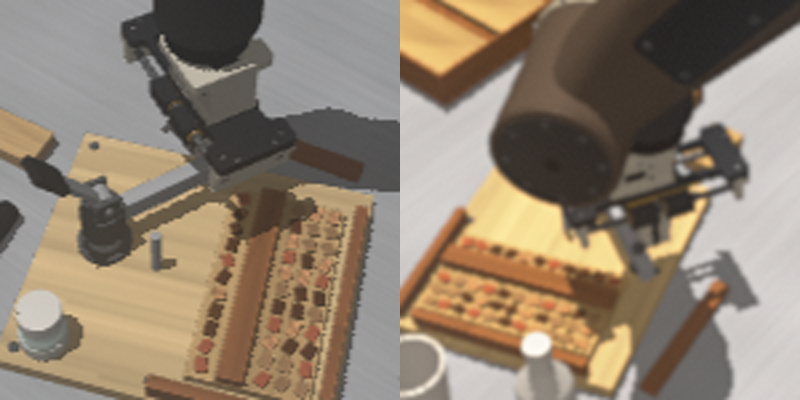

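The strap is turning, with a contact force of about 3 N. I'll continue along the arc.

Request:
send_rows([
  [1, [0.014, 0.048, 0], [-0.001, 0.001, -0.016]],
  [1, [0.019, 0.045, 0], [0, 0, -0.016]],
  [1, [0.024, 0.043, 0], [0, 0, -0.016]],
  [1, [0.028, 0.041, 0], [0, 0, -0.016]],
  [1, [0.032, 0.038, 0], [0, 0, -0.016]],
])

```text
clock: 5.55
tool_pos: [0.5311, 0.0937, 0.0555]
orientation: [-179.3, -0.6, -146.2]
force: [-1.0, -3.5, 1.6]
opening: 0.0004
```

```bash
python3 arc.py .05
```

```text
[0.53109017 0.09373619 0.05554347] [-179.32160188   -0.60560344 -146.24692513] [-1.03015731 -3.4610012   1.61931485]
theta 1.3094962126995278 r 0.1203922814082242
shift m [ 0.0002 -0.0003  0.0005] units [ 0.001 -0.001  0.002] rot units [ 0.0025 -0.0003  0.0027]
1.36 [0.017 0.018]
1.41 [0.018 0.017]
1.46 [0.019 0.016]
1.51 [0.019 0.015]
1.56 [0.02  0.014]
1.61 [0.021 0.013]
```

Request:
send_rows([
  [1, [0.017, 0.018, 0], [0, 0, -0.006]],
  [1, [0.018, 0.017, 0], [0, 0, -0.007]],
  [1, [0.019, 0.016, 0], [0, 0, -0.008]],
  [1, [0.019, 0.015, 0], [0, 0, -0.008]],
])

```text
clock: 5.95
tool_pos: [0.5474, 0.1088, 0.0555]
orientation: [-179.4, -0.9, -156.4]
force: [-2.7, -1.1, 2.4]
opening: 0.0004
```

```bash
python3 arc.py .03
```

```text
[0.54735248 0.10876948 0.05546023] [-179.35788055   -0.94167147 -156.38135557] [-2.68106592 -1.12205159  2.39046458]
theta 1.488962937266489 r 0.12024036172224002
shift m [ 0.0001 -0.0002  0.0005] units [ 0.    -0.001  0.002] rot units [ 0.0027 -0.0017  0.0023]
1.52 [0.012 0.009]
1.55 [0.012 0.009]
1.58 [0.012 0.008]
1.61 [0.013 0.008]
```

Request:
send_rows([
  [1, [0.012, 0.009, 0], [0.001, -0.001, -0.002]],
  [1, [0.012, 0.008, 0], [0.001, 0, -0.002]],
])

```text
clock: 6.15
tool_pos: [0.5525, 0.1123, 0.0552]
orientation: [-179.9, -0.4, -157.6]
force: [-2.8, -2.0, 0.4]
opening: 0.0002
```

Request:
send_rows([
  [1, [0.012, 0.006, 0], [0, 0, 0]],
])

```text
clock: 6.25
tool_pos: [0.5552, 0.1135, 0.0552]
orientation: [-179.9, -0.4, -157.5]
force: [-3.4, -0.3, 1.7]
opening: 0.0001
```

```bash
python3 arc.py .03
```

```text
[0.55519937 0.11349525 0.05522868] [-179.93780049   -0.4463785  -157.52188555] [-3.38115038 -0.34026677  1.71983042]
theta 1.564517356392925 r 0.11944809234185166
shift m [-0.0002  0.0005  0.0008] units [-0.001  0.002  0.003] rot units [ 0.0006 -0.0011 -0.0066]
1.59 [0.012 0.008]
1.62 [0.013 0.008]
```

Request:
send_rows([
  [1, [0.01, 0.004, 0], [0, 0, 0]],
])

```text
clock: 6.35
tool_pos: [0.5576, 0.1145, 0.0552]
orientation: [-180.0, -0.5, -157.5]
force: [-4.0, 1.5, 1.4]
opening: 0.0001
```

Request:
send_rows([
  [1, [0.008, 0.003, 0], [0, 0, 0]],
])

```text
clock: 6.45
tool_pos: [0.5596, 0.1154, 0.0552]
orientation: [-180.0, -0.5, -157.4]
force: [-3.3, 0.6, 1.6]
opening: 0.0009
```

Request:
send_rows([
  [1, [0.008, 0.003, 0], [0, 0, 0]],
])

```text
clock: 6.55
tool_pos: [0.56, 0.1155, 0.055]
orientation: [-180.0, -0.7, -157.4]
force: [-13.2, -1.5, 9.0]
opening: 0.0004
```

The force jumped to 13 N and motion stalled, so the strap has met the stop. One more nudge, then I'll check it in the images.

Request:
send_rows([
  [1, [0.006, 0.002, 0], [0, 0, 0]],
])

```text
clock: 6.65
tool_pos: [0.5598, 0.1154, 0.0548]
orientation: [-180.0, -0.9, -157.4]
force: [-8.8, 0.0, 6.9]
opening: 0.0003
```

Request:
send_rows([
  [1, [-0.03, -0.01, 0], [0, 0, 0]],
  [1, [-0.08, -0.03, 0], [0, 0, 0]],
  [1, [-0.06, -0.02, 0.1], [0, 0, 0]],
  [1, [0, 0, 0.18], [0, 0, 0]],
  [1, [0, 0, 0.18], [0, 0, 0]],
  [1, [0, 0, 0.18], [0, 0, 0]],
])

```text
clock: 7.25
tool_pos: [0.5136, 0.0985, 0.2137]
orientation: [-179.9, -1.2, -157.2]
force: [0.9, 1.2, -1.4]
opening: 0.0004
```

```bash
cat > look.py <<'E'
from h import *
from plant import snapshot,sensors
import sys
n=sys.argv[1]
a=snapshot("scene");b=snapshot("side");np.savez(f"scene{n}.npz",**a);np.savez(f"side{n}.npz",**b)
cv2.imwrite(f"pics/l{n}.png",np.hstack([cv2.resize(q["color"][y:y+150,x:x+150],(400,400),interpolation=2) for q,x,y in((a,205,205),(b,150,135))]))
for q in(a,b):
    P=cloud(q).reshape(-1,3);rel=(P[:,:2]-piv)@Rj;r=np.hypot(*rel.T)
    m=(r<.17)&(r>.05)&(P[:,2]>.058)&(P[:,2]<.079)&(rel[:,1]>.04)&(abs(rel[:,0])<.05)
    A=rel[m]
    if len(A)>10:
        f=cv2.fitLine(A.astype(np.float32),cv2.DIST_HUBER,0,.01,.01).ravel();print('strap',m.sum(),f.round(4),'theta',np.arctan2(abs(f[1]),-f[0]*np.sign(f[1])),'med x',np.median(A[:,0]),'z',np.median(P[m,2]))
    m=(r<.13)&(rel[:,1]<-.012)&(P[:,2]>.085)&(P[:,2]<.2)&(abs(rel[:,0])<.03)
    B=np.c_[rel[m],P[m,2]];B=B[np.argsort(B[:,1])];print('lever',m.sum(),B[::max(1,len(B)//10)].round(3).tolist())
o=sensors.get_obs();print(o["tool_pos"],o["orientation"],o["force"],o["clock"])
E
python3 look.py 3
```

```text
strap 419 [ 0.0137 -0.9999  0.0053  0.0952] theta 1.5571 med x 0.0055246723542662505 z 0.07270261003063261
lever 302 [[0.001, -0.064, 0.173], [0.01, -0.056, 0.172], [0.001, -0.052, 0.175], [-0.014, -0.049, 0.166], [0.013, -0.045, 0.156], [0.004, -0.041, 0.157], [0.002, -0.037, 0.152], [-0.007, -0.034, 0.146], [0.007, -0.027, 0.135], [0.003, -0.02, 0.125], [0.006, -0.013, 0.11]]
strap 252 [ 0.0182 -0.9998 -0.0038  0.1186] theta 1.5526189 med x -0.0030530701592970987 z 0.07182939240525515
lever 0 []
[0.51765184 0.09996887 0.21914774] [-179.89568943   -0.47667669 -157.1871661 ] [ 0.3318641   0.26387864 -0.90961111] 7.35
```

View pics/l3.png

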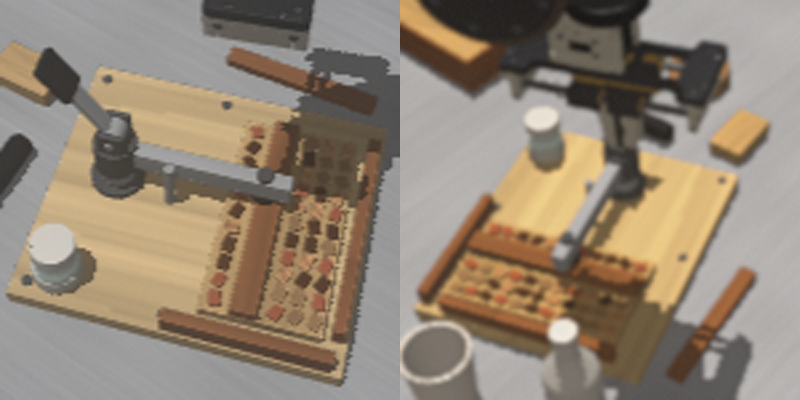

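The strap lies across the batten against the pin, and the lever is still up at about 57° of elevation. Next I'll work out the move above the hub and the press-down arc.

```bash
cat > lev.py <<'E'
from h import *
from plant import sensors
o=sensors.get_obs();print(o["tool_pos"],o["force"],o["clock"])
j=Rj.T@(o["tool_pos"][:2]-piv);print('jig rel',j.round(4))
def tgt(e,rho=.083,h=.0095):
    r=rho*np.cos(e)-.005*np.sin(e)-h;z=.09+rho*np.sin(e)+.005*np.cos(e);return np.array([*(piv+Rj@[.001,-r]),z])
p=np.array([*(piv+Rj@[.001,-.02]),.2]);delta(p,180+19.75,o)
p0=p
for d in(60,55,50,45,40,35,30,25,20,15,10,5,0,-2):
    p1=tgt(np.radians(d));print(d,p1.round(4),((p1-p0)/.25).round(3));p0=p1
E
python3 lev.py
```

```text
[0.51765184 0.09996887 0.21914774] [ 0.3318641   0.26387864 -0.90961111] 7.35
jig rel [-0.0697  0.1192]
shift m [ 0.1135 -0.1072 -0.0191] units [ 0.454 -0.429 -0.077] rot units [ 0.0008 -0.0011 -0.0085]
60 [ 0.6338 -0.0144  0.1644] [ 0.01  -0.029 -0.142]
55 [ 0.6359 -0.0204  0.1609] [ 0.009 -0.024 -0.014]
50 [ 0.638  -0.026   0.1568] [ 0.008 -0.023 -0.016]
45 [ 0.6399 -0.0313  0.1522] [ 0.008 -0.021 -0.018]
40 [ 0.6416 -0.0362  0.1472] [ 0.007 -0.02  -0.02 ]
35 [ 0.6432 -0.0407  0.1417] [ 0.006 -0.018 -0.022]
30 [ 0.6447 -0.0447  0.1358] [ 0.006 -0.016 -0.023]
25 [ 0.6459 -0.0482  0.1296] [ 0.005 -0.014 -0.025]
20 [ 0.647  -0.0512  0.1231] [ 0.004 -0.012 -0.026]
15 [ 0.6479 -0.0537  0.1163] [ 0.004 -0.01  -0.027]
10 [ 0.6486 -0.0555  0.1093] [ 0.003 -0.008 -0.028]
5 [ 0.649  -0.0568  0.1022] [ 0.002 -0.005 -0.028]
0 [ 0.6493 -0.0575  0.095 ] [ 0.001 -0.003 -0.029]
-2 [ 0.6493 -0.0577  0.0921] [ 0.    -0.    -0.012]
```

Request:
send_rows([
  [1, [0.11, -0.1, 0], [0, 0, -0.002]],
  [1, [0.12, -0.11, 0], [0, 0, -0.002]],
  [1, [0.12, -0.11, 0], [0, 0, -0.002]],
  [1, [0.1, -0.1, -0.03], [0, 0, -0.002]],
  [1, [0.01, -0.01, -0.03], [0, 0, -0.001]],
  [1, [0, 0, 0], [0, 0, 0]],
])

```text
clock: 7.95
tool_pos: [0.6405, -0.01, 0.2088]
orientation: [-179.8, 0.6, -160.2]
force: [-0.3, 0.5, -0.6]
opening: 0.0005
```

```bash
python3 lev.py | head -4; python3 look.py 4
```

```text
[ 0.64053756 -0.0100244   0.20879768] [-0.25627602  0.45513964 -0.60935697] 7.95
jig rel [ 0.0088 -0.0258]
shift m [-0.0093  0.0028 -0.0088] units [-0.037  0.011 -0.035] rot units [-0.0001  0.0017 -0.0001]
60 [ 0.6338 -0.0144  0.1644] [ 0.01  -0.029 -0.142]
strap 423 [0.0062 1.     0.0053 0.1013] theta 1.577037 med x 0.0052247112964955164 z 0.07235266018603959
lever 91 [[0.012, -0.044, 0.147], [-0.015, -0.034, 0.146], [0.0, -0.029, 0.137], [0.001, -0.027, 0.135], [-0.008, -0.025, 0.132], [0.0, -0.023, 0.127], [-0.001, -0.021, 0.123], [0.001, -0.018, 0.122], [-0.002, -0.016, 0.123], [-0.007, -0.014, 0.116], [0.006, -0.012, 0.115]]
strap 249 [ 0.0179 -0.9998 -0.0027  0.1106] theta 1.5529318 med x -0.0029223389851705636 z 0.07144765931059316
lever 214 [[-0.016, -0.059, 0.169], [0.004, -0.053, 0.172], [-0.004, -0.049, 0.174], [0.002, -0.046, 0.155], [0.003, -0.042, 0.162], [-0.007, -0.039, 0.156], [0.004, -0.036, 0.152], [-0.012, -0.032, 0.147], [0.002, -0.027, 0.132], [0.003, -0.019, 0.126], [-0.003, -0.012, 0.122]]
[ 0.64022361 -0.00913132  0.21001933] [-179.80769303    0.64726402 -160.1022239 ] [0.04581485 0.44967008 0.8249611 ] 8.05
```

View pics/l4.png

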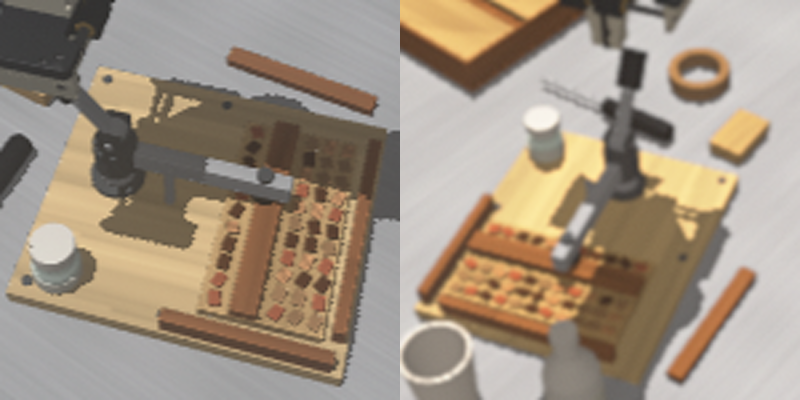

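Request:
send_rows([
  [1, [-0.036, 0.004, 0], [0, 0.001, 0]],
  [1, [-0.004, 0.002, -0.09], [0, 0, 0]],
  [1, [0, 0, -0.07], [0, 0, 0]],
  [1, [0, 0, -0.01], [0, 0, 0]],
])

```text
clock: 8.45
tool_pos: [0.6278, -0.0039, 0.1708]
orientation: [-179.9, 0.6, -159.8]
force: [-1.8, 0.4, 1.2]
opening: 0.0004
```

```bash
python3 lev.py | head -4
```

```text
[ 0.62784481 -0.00392812  0.17076696] [-1.78876623  0.43867645  1.21116766] 8.45
jig rel [-0.0011 -0.0158]
shift m [ 0.0034 -0.0033  0.0292] units [ 0.013 -0.013  0.117] rot units [-0.0004  0.0018 -0.0013]
60 [ 0.6338 -0.0144  0.1644] [ 0.01  -0.029 -0.142]
```

Request:
send_rows([
  [1, [0.02, -0.035, -0.02], [0, 0.001, 0]],
  [1, [0.013, -0.03, -0.018], [0, 0, 0]],
  [1, [0.01, -0.024, -0.016], [0, 0, 0]],
  [1, [0.008, -0.022, -0.016], [0, 0, 0]],
])

```text
clock: 8.85
tool_pos: [0.6406, -0.0302, 0.156]
orientation: [179.9, 0.5, -159.6]
force: [-3.3, 5.6, 1.5]
opening: 0.0007
```

```bash
python3 lev.py ; python3 look.py 5
```

```text
[ 0.64061673 -0.03018571  0.15603062] [-3.27310686  5.63459735  1.49598302] 8.85
jig rel [ 0.0021 -0.0448]
shift m [-0.0094  0.023   0.044 ] units [-0.038  0.092  0.176] rot units [-0.0008  0.0012 -0.0019]
60 [ 0.6338 -0.0144  0.1644] [ 0.01  -0.029 -0.142]
55 [ 0.6359 -0.0204  0.1609] [ 0.009 -0.024 -0.014]
50 [ 0.638  -0.026   0.1568] [ 0.008 -0.023 -0.016]
45 [ 0.6399 -0.0313  0.1522] [ 0.008 -0.021 -0.018]
40 [ 0.6416 -0.0362  0.1472] [ 0.007 -0.02  -0.02 ]
35 [ 0.6432 -0.0407  0.1417] [ 0.006 -0.018 -0.022]
30 [ 0.6447 -0.0447  0.1358] [ 0.006 -0.016 -0.023]
25 [ 0.6459 -0.0482  0.1296] [ 0.005 -0.014 -0.025]
20 [ 0.647  -0.0512  0.1231] [ 0.004 -0.012 -0.026]
15 [ 0.6479 -0.0537  0.1163] [ 0.004 -0.01  -0.027]
10 [ 0.6486 -0.0555  0.1093] [ 0.003 -0.008 -0.028]
5 [ 0.649  -0.0568  0.1022] [ 0.002 -0.005 -0.028]
0 [ 0.6493 -0.0575  0.095 ] [ 0.001 -0.003 -0.029]
-2 [ 0.6493 -0.0577  0.0921] [ 0.    -0.    -0.012]
strap 428 [0.0164 0.9999 0.0053 0.1058] theta 1.5871509 med x 0.005275349392302141 z 0.07209587259569322
lever 137 [[-0.015, -0.042, 0.14], [-0.007, -0.039, 0.14], [-0.003, -0.036, 0.134], [0.006, -0.034, 0.166], [-0.004, -0.033, 0.165], [0.008, -0.03, 0.127], [0.006, -0.027, 0.117], [-0.007, -0.023, 0.121], [0.004, -0.02, 0.117], [0.006, -0.017, 0.114], [-0.006, -0.014, 0.11]]
strap 257 [ 7.000e-04 -1.000e+00 -4.400e-03  1.059e-01] theta 1.5701326 med x -0.003468950298504766 z 0.07109203531239694
lever 287 [[-0.013, -0.073, 0.165], [-0.014, -0.052, 0.151], [-0.004, -0.044, 0.147], [-0.015, -0.039, 0.138], [0.011, -0.036, 0.191], [0.02, -0.035, 0.186], [-0.019, -0.035, 0.197], [0.002, -0.033, 0.134], [-0.004, -0.032, 0.161], [0.003, -0.026, 0.124], [-0.004, -0.016, 0.111]]
[ 0.64069436 -0.03063904  0.15554012] [ 179.8919073     0.46062557 -159.60972195] [0.03228722 2.79665864 0.18468423] 8.95
```

View pics/l5.png

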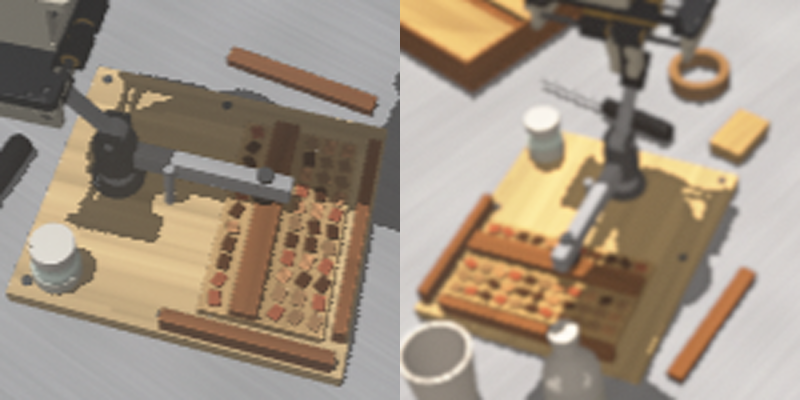

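The lever is moving, with 5 N at the finger, and the strap is unmoved. Continuing the arc.

Request:
send_rows([
  [1, [0.005, -0.022, -0.02], [0, 0, 0]],
  [1, [0.006, -0.02, -0.021], [0, 0, 0]],
  [1, [0.006, -0.018, -0.023], [0, 0, 0]],
  [1, [0.005, -0.016, -0.024], [0, 0, 0]],
  [1, [0.005, -0.014, -0.025], [0, 0, 0]],
])

```text
clock: 9.45
tool_pos: [0.6481, -0.0512, 0.1291]
orientation: [179.7, 0.7, -159.6]
force: [-2.8, 5.7, 2.4]
opening: 0.0004
```

```bash
python3 lev.py |head -3
```

```text
[ 0.64806136 -0.05123497  0.12906437] [-2.83909036  5.72818082  2.3833828 ] 9.45
jig rel [ 0.002  -0.0672]
shift m [-0.0169  0.044   0.0709] units [-0.067  0.176  0.284] rot units [-0.0014  0.0015 -0.0018]
```

Request:
send_rows([
  [1, [0.003, -0.01, -0.026], [0, 0, 0]],
  [1, [0.002, -0.008, -0.027], [0, 0, 0]],
  [1, [0.002, -0.006, -0.028], [0, 0, 0]],
  [1, [0.001, -0.004, -0.028], [0, 0, 0]],
])

```text
clock: 9.85
tool_pos: [0.6508, -0.0592, 0.103]
orientation: [179.8, 0.8, -159.6]
force: [-3.8, 3.2, 6.2]
opening: 0.0002
```

```bash
python3 lev.py |head -3
```

```text
[ 0.65080503 -0.05922713  0.10298317] [-3.76877754  3.16785295  6.23754161] 9.85
jig rel [ 0.0019 -0.0756]
shift m [-0.0196  0.052   0.097 ] units [-0.078  0.208  0.388] rot units [-0.0013  0.0019 -0.0018]
```

Request:
send_rows([
  [1, [0, -0.002, -0.018], [0, 0, 0]],
  [1, [0, 0, -0.014], [0, 0, 0]],
])

```text
clock: 10.05
tool_pos: [0.6511, -0.0601, 0.0953]
orientation: [179.8, 0.8, -159.6]
force: [-4.6, 3.2, 8.3]
opening: 0.0006
```

Request:
send_rows([
  [1, [0, 0, -0.012], [0, 0, 0]],
])

```text
clock: 10.15
tool_pos: [0.6514, -0.0602, 0.0944]
orientation: [179.9, 0.9, -159.5]
force: [-13.8, 7.8, 33.1]
opening: 0.0005
```

Request:
send_rows([
  [1, [0, 0, -0.012], [0, 0, 0]],
])

```text
clock: 10.25
tool_pos: [0.6515, -0.0602, 0.0945]
orientation: [179.9, 0.9, -159.5]
force: [-15.4, 8.1, 31.2]
opening: 0.0006
```

The lever bottomed out: the force went to 33 N and the tip stalled at z = 0.0945 m, against about 0.095 m expected for a level paddle. Now I'll back off.

Request:
send_rows([
  [1, [0, 0, 0.04], [0, 0, 0]],
  [1, [0, 0, 0.15], [0, 0, 0]],
  [1, [0, 0, 0.18], [0, 0, 0]],
  [1, [0, 0, 0.18], [0, 0, 0]],
  [1, [0, -0.1, 0.1], [0, 0, 0]],
  [1, [0, -0.18, 0], [0, 0, 0]],
  [1, [0, -0.18, 0], [0, 0, 0]],
  [1, [0, -0.18, 0], [0, 0, 0]],
  [1, [0, -0.18, 0], [0, 0, 0]],
  [1, [0, -0.1, 0], [0, 0, 0]],
  [1, [0, 0, 0], [0, 0, 0]],
  [1, [0, 0, 0], [0, 0, 0]],
])

```text
clock: 11.45
tool_pos: [0.6531, -0.3057, 0.2648]
orientation: [-179.4, 1.2, -159.5]
force: [0.2, 0.0, -0.4]
opening: 0.0002
```

```bash
python3 look.py 6
python3 - <<'E'
from h import *
# shift check of things: image diff vs start
for n in("scene","side"):
    a=load(n+"0.npz")["color"];b=load(n+"6.npz")["color"];cv2.imwrite(f"pics/d_{n}.png",np.hstack([a,b])[:, :] if 0 else cv2.absdiff(a,b))
E
```

```text
strap 400 [ 0.0209 -0.9998  0.004   0.1112] theta 1.5498716 med x 0.004191081706736084 z 0.06926586328458417
lever 336 [[-0.011, -0.104, 0.095], [-0.008, -0.097, 0.094], [-0.001, -0.09, 0.093], [-0.011, -0.083, 0.095], [0.001, -0.076, 0.097], [0.0, -0.069, 0.095], [-0.01, -0.062, 0.095], [0.005, -0.052, 0.095], [-0.001, -0.038, 0.095], [0.007, -0.026, 0.094], [-0.001, -0.013, 0.092]]
strap 242 [ 0.0103 -0.9999 -0.0022  0.1134] theta 1.5605102 med x -0.0026237710804134003 z 0.06825394861052592
lever 164 [[-0.015, -0.105, 0.091], [-0.009, -0.097, 0.096], [-0.015, -0.089, 0.096], [0.006, -0.081, 0.092], [-0.014, -0.074, 0.092], [-0.01, -0.068, 0.096], [-0.006, -0.061, 0.092], [0.001, -0.054, 0.092], [-0.005, -0.041, 0.093], [0.001, -0.031, 0.092], [-0.005, -0.018, 0.093]]
[ 0.65318397 -0.30452359  0.26497263] [-179.37823052    1.24427351 -159.39062694] [-0.70270537  0.64581     0.09205628] 11.55
```

View pics/l6.png

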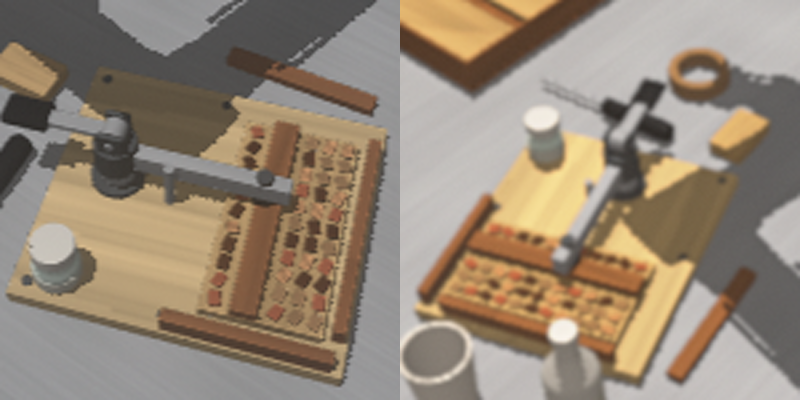

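View pics/d_scene.png

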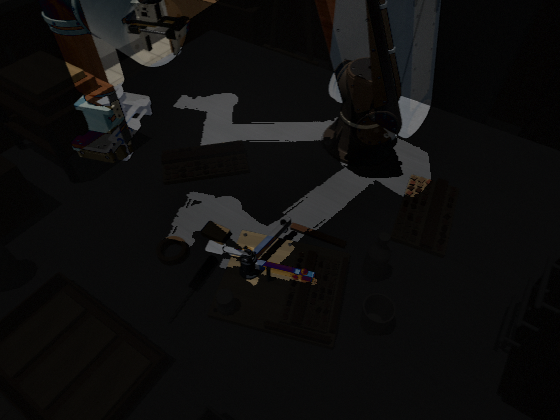

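The lever lies level along its length (z about 0.095 m), the strap has dropped about 4 mm onto the batten against the pin, and nothing else has moved; the remaining differences are only the arm and its shadow. Handing in.

```bash
python3 -c "
from plant import order
print(order.close_job())"
```

```text
the job is handed in; nothing more can be done
None
```

The job is done and handed in at about 11.6 s of the 45 s allowed. I swung the strap round to its stop with the outside of the closed fingers, pressed the cam lever fully down, and moved the arm clear.

- **Strap:** pushing took about 3 N, then the force jumped to 13 N and the strap stopped moving, so I took that as the stop. Afterwards the two cameras measured 1.550 and 1.561 rad, against the nominal 1.571. I put that gap down to measurement error, since earlier views at the stop gave 1.553–1.587.
- **Lever:** it stopped solidly at 33 N with the fingertip at z = 94.5 mm. The cameras show its upper face level at about 92–97 mm along its whole length. The strap's top dropped about 3–4 mm (nominal is up to 5 mm), and the foot is on the batten.
- **Everything else:** comparing start and end pictures from the scene camera, only the strap, lever, arm and shadows differ. The panel and loose items look unmoved. The arm ended about 0.3 m away, touching nothing.

No check failed. The hand-in gave no verdict.

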